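# Shim the rocking copy stand

## Task

The document copy stand rocks because the rubber foot under its front left corner (front left as seen from the robot) is worn short. Push the wooden wedge across the desk, thin end first, under that foot until it is snug and the stand no longer rocks but still stands level; then press down firmly with the fingertips on top of the baseboard at that same corner for a moment to check that it stands firm, and let go. Nothing is to be picked up: do not lift the wedge or the stand, do not shove the stand out of place, and leave the other things on the desk where they are.

Things in the scene. Friction and masses are not known exactly. Their poses are not given: they have to be found in the camera images.
- stand: loose copy stand, 3 kg: grey board 270 mm (x) by 310 mm (y), 22 to 40 mm above the desk, on four round rubber feet at x = +-110, y = +-130 mm; 28 x 36 mm column, 480 mm high, at the middle of the rear (+x) edge, carrying a camera over the board (lens 340 mm up). Origin on the desk under the board's middle; x to the rear, y to the left as the robot sees it, z up
- foot_center (a point): centre of the ball end (14 mm radius) of the worn front left foot: x = -110, y = +130 mm of the stand, 25 mm in from the front and left edges, hidden from above by the board. The stand stands level on its other three feet and this one hangs clear of the desk; pressing the corner over it with 3 to 4 N rocks the stand down onto it
- worn_foot (a joint): how far the worn foot is short, m: with the stand level the gap between it and the desk (5 to 9 mm). It differs from stand to stand and cannot be changed by the robot
- corner_top (a point): point on the top face of the baseboard, 40 mm above the desk, right over the worn foot: where to press (anywhere within 50 mm of it)
- wedge: loose dark wooden wedge, 60 g, flat on the desk in front of the stand: 80 mm long (x), 50 mm wide (y), 16 mm high at the thick end, sloping to 2 mm at the thin end. Origin at the middle of its underside; x points to the thin end (+40 mm), z up; the upright face of the thick end is at -40 mm. At the start the thin end points roughly at the stand, 10 to 40 mm short of its front edge
- wedge_slope (a point): middle of the wedge's slope, 9 mm up; x down the slope to the thin end, z square out of it (9.9 degrees off vertical). The foot touches it when foot_center is at z = 14 mm here. The wedge slides with under 1 N until it meets the foot; then resistance rises to 5 to 20 N within a few mm and it lifts the corner 1 mm per 5.7 mm. It stays where it is left
- loupe: bystander: round black magnifier, 38 mm diameter, 30 mm high, left of the wedge; origin under its centre
- eraser: bystander: white eraser in a card sleeve, 24 x 56 x 14 mm, right of the wedge; origin under its centre
- stamp: bystander: wooden rubber stamp with a turned handle, 32 x 64 mm, 74 mm high; origin under its centre
- ink_pad: bystander: flat stamp pad, 75 x 115 x 16 mm; origin under its centre
- glue_bottle: bystander: white bottle, 48 mm diameter, 125 mm high; origin under its centre
- pencil_mug: bystander: white mug with pencils, 76 mm diameter, about 160 mm high with the pencils; origin under its centre
- mouse: bystander: black computer mouse, 108 x 60 x 34 mm; origin under its centre

How it is judged:
By the outcome, as a careful person would: the job done as asked, in the order asked, and still so for the second after the job is handed in, with the robot touching nothing.
It also fails if it takes over 48 s, if anything falls off the work surface, if the arm or the gripper's body presses on something with over 40 N, if the wrist force passes 120 N, or if a joint passes its speed limit or range.

## Robot

A 7-joint arm with a two-finger parallel gripper is mounted at the origin on the work surface. World frame = base frame: x ahead of the robot, y to its left, z up, the work surface at z = 0. Lengths are in mm, angles in rad, forces in N, time in s.
With the tool pointing down it reaches from about 400 to 875 mm from the base axis. Payload 4.4 kg.
Tool frame: the origin (TCP) lies midway between the tips of the shut fingers; the grasp point (between the pads) lies 19 mm behind it; z points along the fingers, y is the direction in which the jaws open and shut (so a half turn about z gives the same grasp; the last joint's range is limited). The gripper opens to 85 mm and grips with 20 to 120 N. Pads are 22 mm wide; open, the fingers measure 114 mm over their backs; the gripper's body (76 mm by 85 mm) begins 54 mm behind the grasp point. The pads swing forward as they close: fully open they stand 13 mm farther back than shut.
Start: joints at [1.284, 0.628, 0.038, 1.517, -0.027, 0.996, -0.02], TCP at [142.384, -634.228, 231.313] pointing down, gripper open.
Joint ranges: [-3.06, 3.06], [-0.37, 2.12], [-1.25, 1.32], [0.18, 2.47], [-1.1, 4.24], [0.23, 1.98], [-2.94, 2.94]. Speed limits (rad/s): [2.57, 2.57, 3.14, 3.14, 3.14, 3.14, 3.14].

## Interface

Orientations are given as a unit quaternion [w, x, y, z].
In Python, from cell import sense, optics, job gives the robot as it stands. The module is installed in compiled form; this text tells all that it offers.
- The arm moves only by the tool jog_arm, never from a script. Its argument "series" is text: rows parted by semicolons, each of 7 numbers parted by spaces: the shift along the tool's x, y, z in units of 40 mm (1.0 is 40 mm), then the turn, a rotation vector about the tool's x, y, z in units of 5 degrees (1.0 is 5 degrees), then the opening in per cent of the stroke, from 0 (shut) to 100 (fully open). In form: tx ty tz ax ay az gripper; .... A call has exactly 8 rows; each row is the pose to reach, as a shift and turn from the pose commanded when the call began, along the tool's axes at that moment; what a row does not reach only later rows make up. A row lasts 1/10 s, in which the tool goes at most 50 mm and 8.59 degrees, less where a joint would pass 70% of its speed; a pose out of reach is approached as far as the arm can. A call with a gripper value outside its range is refused whole. The fingers move at their own pace and stop on an object; "newtons" is the grip in N (left out, the last holds). Time passes only in rows, so rows that repeat a pose let the fingers close, or fill a call up. It gives the time, the measured TCP pose, the force and the opening at its end, in the units of the state.
- sense(): the state, without advancing time (a new reading comes with each control period).
- optics.capture(name): name is "scene" or "top" or "wrist"; returns a dict with "frame" (384x512x3 uint8, blue, green, red), "vfov" (degrees; the focal length in pixels is half the picture's height over the tangent of half this angle, whatever the lens; pixels are square), "cx", "cy" (the principal point, pixels), "extrinsics" (4x4, takes a point from world to camera coordinates); the wrist camera has in their place "T_tool_cam" (4x4, takes a point from camera to tool coordinates, whose origin is the TCP and whose axes are the flange's). Camera axes: x right, y down, z forward; pixel columns grow to the right and rows downward; lengths in mm; the calibration is good to about 2 mm. A picture is of the moment at which its call begins: read the wrist's pose just before it. There is no depth.
- job.job_done(): hands the job in, once; it reports no verdict.
The state is a dict: "t": time; "q": joint angles; "qd": joint speeds; "tau": joint torques, N m; "eef_pos": TCP position; "tcp_rot": TCP orientation; "ft_force": force on the tool from outside, world axes, zero at the start; "torque": the same for the moment, N m; "finger_gap": finger opening in mm.
Only numpy, scipy, OpenCV 4.12 (cv2) and the standard library are available. Lean on these libraries where they do the work, as an engineer would, in place of code of your own. Each camera call takes 0.05 s, during which the arm holds its last target.

## Working session

There is one attempt and no reset: what is moved stays moved. The work goes in short steps, Python scripts to look and compute and a tool call to move; the robot and the scene stay as the last step left them, time stands still between calls to the robot, and variables do not carry over. Pictures are saved under pics/ and viewed, and the job is handed in when it is done.

Besides the shell and the picture viewer there is one more tool, called after ">>>" as name(argument=value, ...) on one line, values as JSON. jog_arm: Moves the arm, as the interface text tells. Its arguments: {"type":"object","properties":{"series":{"type":"string"},"newtons":{"type":"number"}},"required":["series"]}

```bash
mkdir -p pics; python3 - <<'E'
from cell import sense, optics
import cv2,numpy as np
s=sense();print({k:np.round(v,3).tolist() for k,v in s.items()})
for n in("scene","top","wrist"):
    c=optics.capture(n);cv2.imwrite(f"pics/{n}0.png",c["frame"])
    np.save(f"{n}0.npy",c,allow_pickle=True)
    print(n,{k:np.round(v,3).tolist() for k,v in c.items() if k!="frame"})
E
```

```text
{'t': 0.0, 'q': [1.284, 0.629, 0.038, 1.518, -0.027, 0.996, -0.02], 'qd': [0.0, 0.0, -0.0, -0.002, 0.0, 0.0, -0.0], 'tau': [-0.001, -56.34, 1.226, -19.345, 0.011, 0.011, -0.0], 'eef_pos': [142.261, -633.6, 230.401], 'tcp_rot': [-0.001, 0.994, 0.11, -0.0], 'ft_force': [0.052, 0.169, -0.029], 'torque': [0.045, -0.053, 0.011], 'finger_gap': 85.712}
scene {'vfov': 55.099, 'cx': 253.541, 'cy': 189.189, 'extrinsics': [[0.916, -0.401, -0.01, -531.825], [-0.294, -0.654, -0.697, 210.46], [0.273, 0.641, -0.717, 1041.523], [0.0, 0.0, 0.0, 1.0]]}
top {'vfov': 50.955, 'cx': 254.246, 'cy': 193.013, 'extrinsics': [[0.028, -1.0, -0.013, -14.61], [-0.981, -0.025, -0.191, 575.103], [0.19, 0.018, -0.982, 1055.078], [0.0, 0.0, 0.0, 1.0]]}
wrist {'vfov': 65.469, 'cx': 255.425, 'cy': 190.572, 'T_tool_cam': [[0.0, -0.95, -0.314, 79.52], [1.0, 0.0, 0.0, 0.787], [-0.0, -0.314, 0.95, -141.748], [0.0, 0.0, 0.0, 1.0]]}
```

View pics/scene0.png

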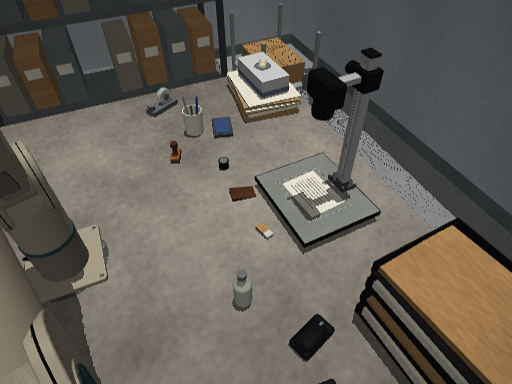

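View pics/top0.png

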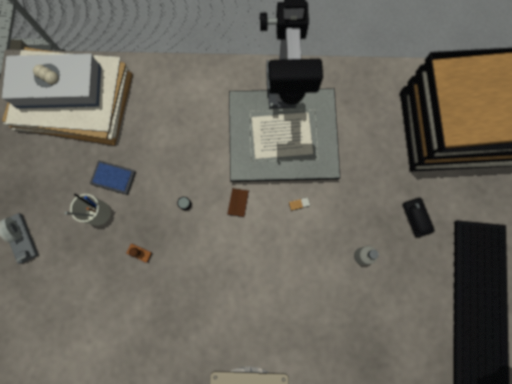

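```bash
cat > h.py <<'E'
import numpy as np,cv2
def K(c):
    f=c["frame"].shape[0]/2/np.tan(np.radians(c["vfov"]/2)); return f
def ray(c,uv,z,T=None):
    f=K(c);d=np.array([(uv[0]-c["cx"])/f,(uv[1]-c["cy"])/f,1.])
    if T is None: T=np.linalg.inv(c["extrinsics"])
    o=T[:3,3];d=T[:3,:3]@d
    return o+d*(z-o[2])/d[2]
def proj(c,p,E=None):
    E=c["extrinsics"] if E is None else E
    q=E[:3,:3]@np.array(p,float)+E[:3,3];f=K(c);return np.array([c["cx"]+f*q[0]/q[2],c["cy"]+f*q[1]/q[2]])
def load(n): return np.load(n,allow_pickle=True).item()
E
python3 - <<'E'
from h import *
c=load("top0.npy");im=c["frame"]
hsv=cv2.cvtColor(im,cv2.COLOR_BGR2HSV)
print(hsv[203,237],hsv[110,240],im[110,240],im[240,300],im[181,280])
m=((hsv[...,1]>110)&(hsv[...,0]<20)).astype(np.uint8)
m[:, :215]=0;m[:,265:]=0;m[:180]=0;m[230:]=0
ct=max(cv2.findContours(m,0,1)[0],key=cv2.contourArea)
r=cv2.minAreaRect(ct);print(r);b=cv2.boxPoints(r)
for p in b: print(p,ray(c,p,8).round(1),ray(c,p,0).round(1))
big=cv2.resize(im[80:220,215:350],None,fx=5,fy=5,interpolation=cv2.INTER_CUBIC)[:600]
cv2.imwrite("pics/topbig.png",cv2.resize(im[80:220,215:350],None,fx=4.2,fy=4.2,interpolation=cv2.INTER_CUBIC))
E
```

```text
[ 13 170  75] [ 49  17 122] [114 122 117] [113 125 130] [52 57 60]
((237.54054260253906, 202.25674438476562), (15.617903709411621, 25.317445755004883), 9.462322235107422)
[227.75676 213.45944] [523.2  75.7   8. ] [524.3  76.4   0. ]
[231.91893 188.48648] [596.1  66.7   8. ] [597.7  67.3   0. ]
[247.32433 191.05405] [589.7  22.    8. ] [591.3  22.3   0. ]
[243.16216 216.02701] [517.   31.6   8. ] [518.1  31.9   0. ]
```

View pics/topbig.png

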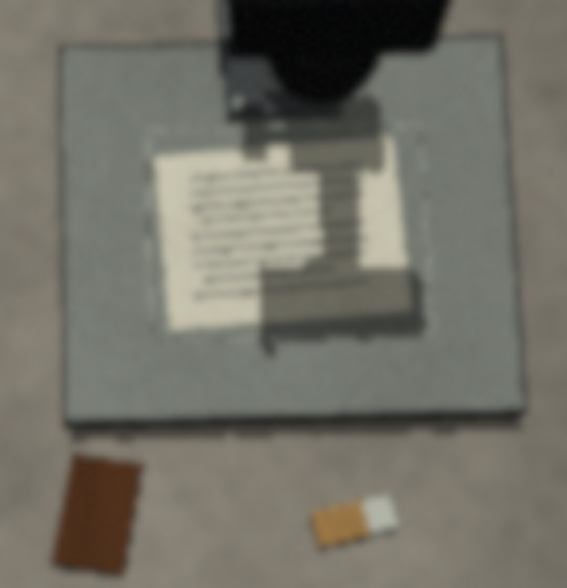

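```bash
python3 - <<'E'
from h import *
c=load("top0.npy")
P=[ray(c,((u+.5)/4.2-.5+215,(v+.5)/4.2-.5+80),40) for u,v in [(67,417),(524,410),(503,37),(60,46)]]
P=np.array(P)[:,:2];print(P.round(1))
M=np.array([[-135,155],[-135,-155],[135,-155],[135,155]],float)
pc=P.mean(0);H=(M).T@(P-pc);U,S,V=np.linalg.svd(H);R=V.T@U.T
print(pc,R,np.degrees(np.arctan2(R[1,0],R[0,0])),np.round((R@M.T).T+pc-P,1))
F=pc+R@[-110,130];print("foot",F)
w=np.array([(523.2,75.7),(596.1,66.7),(589.7,22),(517,31.6)])
print("wedge c",w.mean(0))
d=(w[1]+w[2]-w[0]-w[3])/2;print(np.linalg.norm(d),np.degrees(np.arctan2(d[1],d[0])))
wc=w.mean(0);print("wedge in stand",R.T@(wc-pc),R.T@(F-wc))
# obstacles: loupe eraser
for n,uv,z in [("loupe",(184,202),20),("eraser",(299,204),12)]: print(n,ray(c,uv,z).round(0))
E
```

```text
[[ 617.    69.1]
 [ 629.6 -236.4]
 [ 896.9 -224.9]
 [ 883.3   84.6]]
[756.6767977  -76.87136262] [[ 0.99894066 -0.04601696]
 [ 0.04601696  0.99894066]] 2.637509224837163 [[-2.3  2.6]
 [-0.6 -1.6]
 [ 1.8 -0.6]
 [ 1.1 -0.4]]
foot [640.81111996  47.92905694]
wedge c [556.5  49. ]
73.39162077512671 -7.279947942248622
wedge in stand [-194.17252414  134.94955033] [84.17252414 -4.94955033]
loupe [551. 200.  20.]
eraser [ 555. -126.   12.]
```

>>> jog_arm(series="9 -5.2 0 0 0 4 24; 9 -5.2 0 0 0 4 24; 9 -5.2 0 0 0 4 24; 9 -5.2 0 0 0 4 24; 9 -5.2 0 0 0 4 24; 9 -5.2 0 0 0 4 24; 9 -5.2 0 0 0 4 24; 9 -5.2 0 0 0 4 24")

```text
t: 0.95
eef_pos: [437.7, -361.5, 231.3]
tcp_rot: [-0.0, 0.998, -0.064, -0.0]
ft_force: [0.6, -1.4, 0.1]
finger_gap: 20.7
```

>>> jog_arm(series="0.7 -10.6 0 0 0 0 24; 0.7 -10.6 0 0 0 0 24; 0.7 -10.6 0 0 0 0 24; 0.7 -10.6 0 0 0 0 24; 0.7 -10.6 0 0 0 0 24; 0.7 -10.6 0 0 0 0 24; 0.7 -10.6 0 0 0 0 24; 0.7 -10.6 0 0 0 0 24")

```text
t: 1.75
eef_pos: [513.7, 31.4, 231.3]
tcp_rot: [0.0, 0.998, -0.064, 0.0]
ft_force: [0.4, -0.8, 1.0]
finger_gap: 20.3
```

>>> jog_arm(series="0 -0.6 0 0 0 0 24; 0 -0.6 0 0 0 0 24; 0 -0.6 0 0 0 0 24; 0 -0.6 0 0 0 0 24; 0 -0.6 0 0 0 0 24; 0 -0.6 0 0 0 0 24; 0 -0.6 0 0 0 0 24; 0 -0.6 0 0 0 0 24")

```text
t: 2.55
eef_pos: [516.8, 52.7, 231.4]
tcp_rot: [0.0, 0.998, -0.064, 0.0]
ft_force: [0.7, -0.7, 0.2]
finger_gap: 20.0
```

```bash
cat >> h.py <<'E'
def snap(tag,names=("wrist",)):
    from cell import sense,optics
    from scipy.spatial.transform import Rotation as Ro
    for n in names:
        s=sense();c=optics.capture(n)
        if n=="wrist":
            T=np.eye(4);q=s["tcp_rot"];T[:3,:3]=Ro.from_quat([q[1],q[2],q[3],q[0]]).as_matrix();T[:3,3]=s["eef_pos"]
            c["extrinsics"]=np.linalg.inv(T@c["T_tool_cam"])
        cv2.imwrite(f"pics/{n}_{tag}.png",c["frame"]);np.save(f"{n}_{tag}.npy",c,allow_pickle=True)
    print({k:np.round(s[k],3).tolist() for k in("t","eef_pos","tcp_rot","ft_force","finger_gap")})
E
python3 -c "
from h import *
snap('1',('wrist','top'))"
```

```text
{'t': 2.6, 'eef_pos': [516.774, 52.862, 231.353], 'tcp_rot': [-0.0, 0.998, -0.064, 0.0], 'ft_force': [0.497, 0.838, 0.443], 'finger_gap': 20.392}
```

View pics/wrist_1.png

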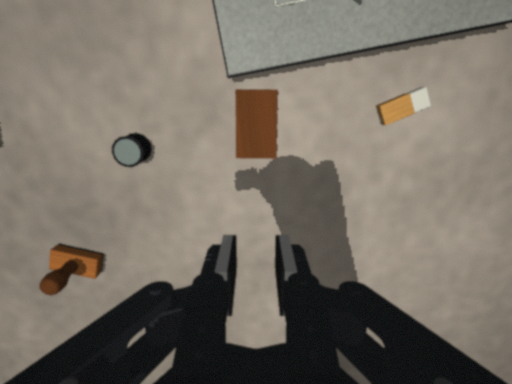

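```bash
python3 - <<'E'
from h import *
c=load("wrist_1.npy");im=c["frame"]
hsv=cv2.cvtColor(im,cv2.COLOR_BGR2HSV)
m=((hsv[...,1]>110)&(hsv[...,0]<20)).astype(np.uint8)
m[:, :215]=0;m[:,300:]=0;m[:80]=0;m[175:]=0
ct=max(cv2.findContours(m,0,1)[0],key=cv2.contourArea)
r=cv2.minAreaRect(ct);b=cv2.boxPoints(((r[0]),(r[1][0]+1,r[1][1]+1),r[2]));print(b)
b=b[np.argsort(b[:,1])];thin=b[:2];thick=b[2:]
A=np.array([ray(c,p,2) for p in thin]);B=np.array([ray(c,p,16) for p in thick]);print(A,B)
a=A.mean(0)[:2];t=B.mean(0)[:2];d=a-t;print("thin",a,"thick",t,np.linalg.norm(d),np.degrees(np.arctan2(d[1],d[0])),np.linalg.norm(A[0]-A[1]))
for uv in [(227,76),(228,69)]:print(ray(c,uv,22),ray(c,uv,40))
cv2.imwrite("pics/w1c.png",cv2.resize(im[0:170,190:400],None,fx=3.5,fy=3.5,interpolation=cv2.INTER_CUBIC))
E
```

```text
[[235.5  89.5]
 [276.5  89.5]
 [276.5 158.5]
 [235.5 158.5]]
[[601.56708156  64.20470424   2.        ]
 [595.36799545  16.34514359   2.        ]] [[516.33285744  25.75611663  16.        ]
 [522.73948101  75.20147574  16.        ]]
thin [598.46753851  40.27492392] thick [519.53616923  50.47879618] 79.58819049086412 -7.366073183401433 48.259363997534905
[616.3542241   70.14075202  22.        ] [615.30062325  68.66609967  40.        ]
[623.26835939  67.92993017  22.        ] [621.86031926  66.56861115  40.        ]
```

View pics/w1c.png

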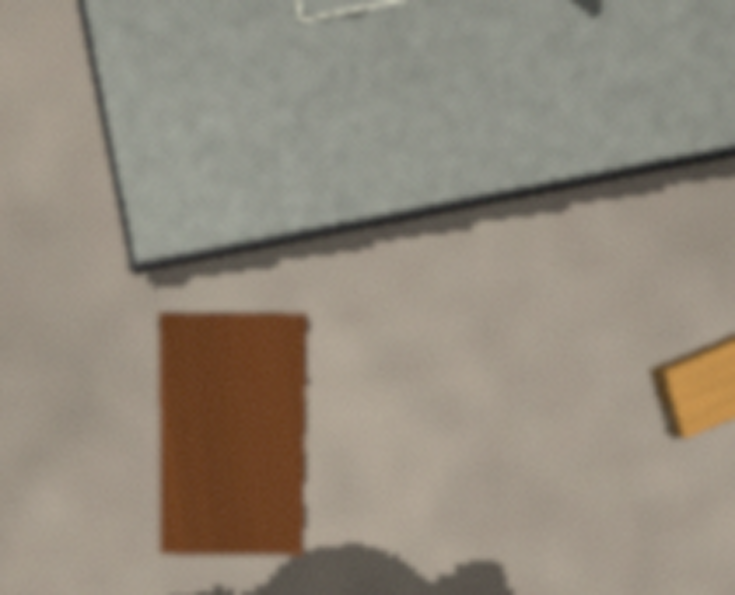

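>>> jog_arm(series="-0.7 0.05 1 0 0 0 24; -0.7 0.05 2 0 0 0 24; -0.7 0.05 3 0 0 0 24; -0.7 0.05 4 0 0 0 24; -0.7 0.05 5 0 0 0 24; -0.7 0.05 5.5 0 0 0 24; -0.7 0.05 5.65 0 0 0 24; -0.7 0.05 5.65 0 0 0 24")

```text
t: 3.45
eef_pos: [488.6, 54.7, 4.8]
tcp_rot: [0.0, 0.998, -0.064, -0.001]
ft_force: [-0.4, -0.1, 0.2]
finger_gap: 20.6
```

```bash
python3 -c "
from h import *
snap('2',('wrist','scene'))"
```

```text
{'t': 3.5, 'eef_pos': [489.231, 54.775, 5.749], 'tcp_rot': [-0.0, 0.998, -0.064, 0.0], 'ft_force': [-0.268, 0.335, 0.581], 'finger_gap': 20.298}
```

View pics/wrist_2.png

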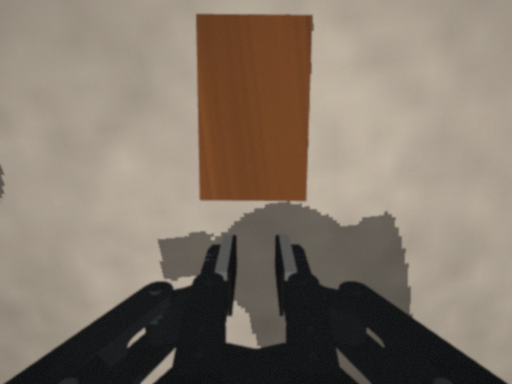

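>>> jog_arm(series="0.15 0 0 0 0 0 24; 0.3 0 0 0 0 0 24; 0.45 0 0 0 0 0 24; 0.57 0 0 0 0 -0.12 24; 0.7 0 0 0 0 -0.25 24; 0.82 -0.01 0 0 0 -0.37 24; 0.94 -0.01 0 0 0 -0.5 24; 1 -0.01 0 0 0 -0.55 24")

```text
t: 4.35
eef_pos: [529.1, 50.0, 5.3]
tcp_rot: [-0.0, 0.999, -0.04, 0.0]
ft_force: [-2.0, -0.3, 0.5]
finger_gap: 20.3
```

```bash
python3 -c "
from h import *
snap('3',('wrist',))"
```

```text
{'t': 4.35, 'eef_pos': [529.143, 49.96, 5.265], 'tcp_rot': [-0.0, 0.999, -0.04, 0.0], 'ft_force': [-1.956, -0.268, 0.481], 'finger_gap': 20.294}
```

View pics/wrist_3.png

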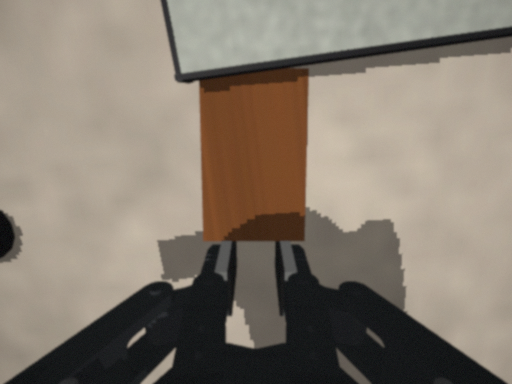

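```bash
python3 - <<'E'
from h import *
c=load("wrist_3.npy")
a,b=ray(c,(203.5,241),16),ray(c,(304.5,241),16);print(a,b,(a+b)/2)
k=ray(c,(180,80),40);k2=ray(c,(511,33),40);print("corner",k,k2)
E=(k2-k)[:2];th=np.arctan2(E[0],-E[1]);print(np.degrees(th))
u=np.array([np.cos(th),np.sin(th)]);v=np.array([-u[1],u[0]])
f=k[:2]+25*u-25*v;print("foot",f)
c1=load("wrist_1.npy");k=ray(c1,(228.1,75.6),40);k2=ray(c1,(400,42.9),40);E=(k2-k)[:2];print(k,np.degrees(np.arctan2(E[0],-E[1])))
E
```

```text
[541.60163612  73.35669425  16.        ] [537.67481306  24.10229241  16.        ] [539.63822459  48.72949333  16.        ]
corner [614.40954127  67.52582833  40.        ] [620.00534108 -40.8044299   40.        ]
2.9569855514522234
foot [640.66591054  43.84877039]
[615.53829806  67.46770425  40.        ] 2.6487006150523547
```

>>> jog_arm(series="0.08 0 0 0 0 -0.08 24; 0.18 0 0 0 0 -0.16 24; 0.28 0 0 0 0 -0.25 24; 0.38 0 0 0 0 -0.35 24; 0.48 -0.01 0 0 0 -0.45 24; 0.58 -0.01 0 0 0 -0.55 24; 0.68 -0.02 0 0 0 -0.65 24; 0.7 -0.02 0 0 0 -0.65 24")

```text
t: 5.2
eef_pos: [557.3, 48.6, 5.4]
tcp_rot: [-0.0, 1.0, -0.012, 0.0]
ft_force: [-0.9, 0.2, 0.4]
finger_gap: 20.4
```

```bash
python3 -c "
from h import *
snap('4',('wrist',))"
```

```text
{'t': 5.2, 'eef_pos': [557.256, 48.629, 5.365], 'tcp_rot': [-0.0, 1.0, -0.012, 0.0], 'ft_force': [-0.859, 0.176, 0.386], 'finger_gap': 20.417}
```

View pics/wrist_4.png

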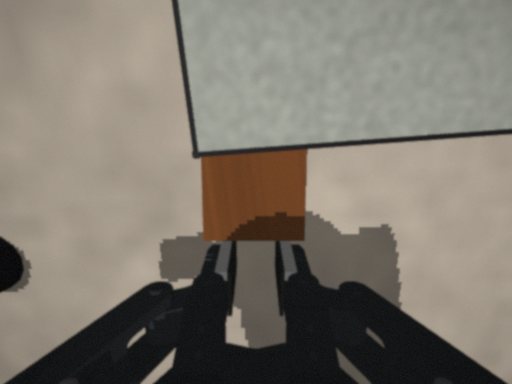

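>>> jog_arm(series="0.04 0 0 0 0 0 24; 0.08 0 0 0 0 0 24; 0.12 0 0 0 0 0 24; 0.15 0 0 0 0 0 24; 0.18 0 0 0 0 0 24; 0.2 0 0 0 0 0 24; 0.2 0 0 0 0 0 24; 0.2 0 0 0 0 0 24")

```text
t: 6.05
eef_pos: [564.7, 48.4, 5.4]
tcp_rot: [-0.0, 1.0, -0.012, 0.0]
ft_force: [0.5, -0.0, -0.6]
finger_gap: 20.9
```

>>> jog_arm(series="0.01 0 0 0 0 0 24; 0.02 0 0 0 0 0 24; 0.03 0 0 0 0 0 24; 0.04 0 0 0 0 0 24; 0.05 0 0 0 0 0 24; 0.06 0 0 0 0 0 24; 0.07 0 0 0 0 0 24; 0.08 0 0 0 0 0 24")

```text
t: 6.85
eef_pos: [567.4, 48.3, 5.3]
tcp_rot: [0.0, 1.0, -0.012, -0.0]
ft_force: [-2.2, -0.7, 1.3]
finger_gap: 20.5
```

>>> jog_arm(series="0.01 0 0 0 0 0 24; 0.02 0 0 0 0 0 24; 0.03 0 0 0 0 0 24; 0.04 0 0 0 0 0 24; 0.05 0 0 0 0 0 24; 0.06 0 0 0 0 0 24; 0.07 0 0 0 0 0 24; 0.08 0 0 0 0 0 24")

```text
t: 7.65
eef_pos: [568.7, 48.3, 5.1]
tcp_rot: [0.0, 1.0, -0.012, -0.002]
ft_force: [-6.6, 0.3, 5.5]
finger_gap: 20.3
```

>>> jog_arm(series="0.01 0 0 0 0 0 24; 0.02 0 0 0 0 0 24; 0.03 0 0 0 0 0 24; 0.04 0 0 0 0 0 24; 0.04 0 0 0 0 0 24; 0.04 0 0 0 0 0 24; 0.04 0 0 0 0 0 24; 0.04 0 0 0 0 0 24")

```text
t: 8.45
eef_pos: [569.1, 48.2, 5.1]
tcp_rot: [0.0, 1.0, -0.012, -0.003]
ft_force: [-8.9, -0.1, 7.2]
finger_gap: 20.4
```

```bash
python3 -c "
from h import *
snap('5',('wrist','scene','top'))"
```

```text
{'t': 8.55, 'eef_pos': [569.029, 48.232, 5.047], 'tcp_rot': [0.0, 1.0, -0.012, -0.003], 'ft_force': [-8.275, -0.549, 7.373], 'finger_gap': 20.744}
```

View pics/wrist_5.png

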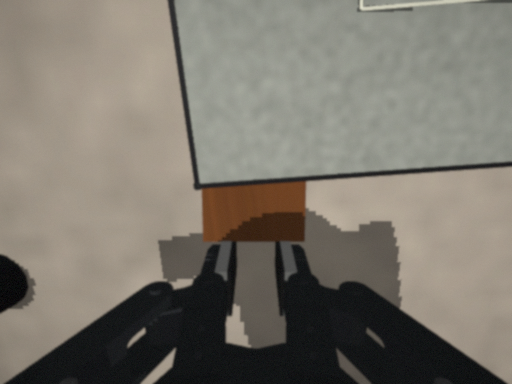

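View pics/scene_5.png

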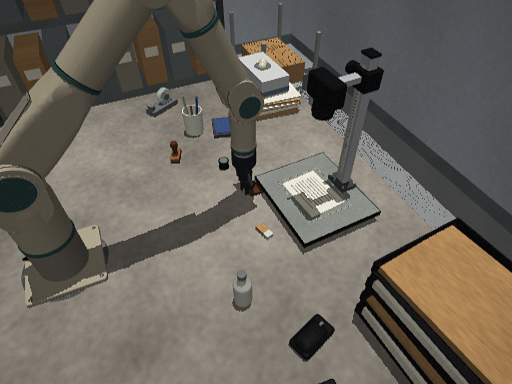

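>>> jog_arm(series="0 0 -0.02 0 0 0 24; 0 0 -0.04 0 0 0 24; 0 0 -0.05 0 0 0 24; 0 0 -0.06 0 0 0 24; 0 0 -0.06 0 0 0 24; 0 0 -0.06 0 0 0 24; 0 0 -0.06 0 0 0 24; 0 0 -0.06 0 0 0 24")

```text
t: 9.4
eef_pos: [569.9, 48.2, 6.7]
tcp_rot: [0.0, 1.0, -0.012, -0.003]
ft_force: [-5.8, -0.1, -2.0]
finger_gap: 20.6
```

```bash
python3 - <<'E'
from h import *
from cell import sense
s=sense();print(s["eef_pos"],s["ft_force"])
# stand corner & motion check
a=load("scene0.npy")["frame"].astype(int);b=load("scene_5.npy")["frame"].astype(int)
for r in [(slice(50,250),slice(280,385)),(slice(160,250),slice(330,385)),(slice(55,110),slice(305,385))]:
    A=cv2.cvtColor(a[r].astype(np.uint8),6).astype(np.float32);B=cv2.cvtColor(b[r].astype(np.uint8),6).astype(np.float32)
    print(cv2.phaseCorrelate(A,B,cv2.createHanningWindow(A.shape[::-1],cv2.CV_32F)))
E
```

```text
[569.92711213  48.20613694   6.6584006 ] [-5.81571509 -0.05714908 -1.98021472]
((0.12732131977100636, -0.03639265961307103), 1.020220818431289)
((0.02803892442629774, 0.09049901702390173), 0.9830154139907272)
((0.014883388748835102, -0.10177505453344082), 0.9820410291353862)
```

>>> jog_arm(series="0.01 0 0 0 0 0 24; 0.02 0 0 0 0 0 24; 0.03 0 0 0 0 0 24; 0.04 0 0 0 0 0 24; 0.05 0 -0.01 0 0 0 24; 0.06 0 -0.01 0 0 0 24; 0.06 0 -0.01 0 0 0 24; 0.06 0 -0.01 0 0 0 24")

```text
t: 10.2
eef_pos: [569.9, 48.2, 6.5]
tcp_rot: [0.0, 1.0, -0.012, -0.005]
ft_force: [-9.0, 0.4, -1.5]
finger_gap: 20.7
```

```bash
python3 - <<'E'
from h import *
snap('6',('wrist','scene'))
a=load("scene0.npy")["frame"].astype(int);b=load("scene_6.npy")["frame"].astype(int)
for r in [(slice(50,250),slice(280,385)),(slice(160,250),slice(330,385)),(slice(55,110),slice(305,385))]:
    A=cv2.cvtColor(a[r].astype(np.uint8),6).astype(np.float32);B=cv2.cvtColor(b[r].astype(np.uint8),6).astype(np.float32)
    print(cv2.phaseCorrelate(A,B,cv2.createHanningWindow(A.shape[::-1],cv2.CV_32F)))
E
```

```text
{'t': 10.25, 'eef_pos': [569.942, 48.165, 6.545], 'tcp_rot': [0.0, 1.0, -0.012, -0.005], 'ft_force': [-8.06, 0.163, -1.859], 'finger_gap': 20.286}
((0.1583462584807407, -0.06184271644872297), 1.0153609237847505)
((0.07731173624991072, 0.10102123599668289), 0.9728419877864697)
((0.44962889646662774, -0.23729176071671532), 0.988339304526647)
```

>>> jog_arm(series="0.01 0 0 0 0 0 24; 0.02 0 0 0 0 0 24; 0.03 0 0 0 0 0 24; 0.04 0 0 0 0 0 24; 0.05 0 0 0 0 0 24; 0.06 0 0 0 0 0 24; 0.06 0 0 0 0 0 24; 0.06 0 0 0 0 0 24")

```text
t: 11.1
eef_pos: [570.7, 48.0, 6.2]
tcp_rot: [0.0, 1.0, -0.012, -0.006]
ft_force: [-10.5, 0.1, -0.7]
finger_gap: 20.7
```

```bash
python3 - <<'E'
from h import *
snap('7',('wrist','scene'))
a=load("scene0.npy")["frame"].astype(int)
for n in "567":
  b=load(f"scene_{n}.npy")["frame"].astype(int)
  for r in [(slice(160,250),slice(330,385)),(slice(45,125),slice(300,395)),(slice(45,110),slice(340,390))]:
    A=cv2.cvtColor(a[r].astype(np.uint8),6).astype(np.float32);B=cv2.cvtColor(b[r].astype(np.uint8),6).astype(np.float32)
    print(n,cv2.phaseCorrelate(A,B,cv2.createHanningWindow(A.shape[::-1],cv2.CV_32F)), np.abs(A-B).mean())
E
```

```text
{'t': 11.15, 'eef_pos': [570.783, 48.069, 6.189], 'tcp_rot': [0.0, 1.0, -0.012, -0.006], 'ft_force': [-11.022, 0.791, -1.196], 'finger_gap': 20.62}
5 ((0.02803892442629774, 0.09049901702390173), 0.9830154139907272) 7.8218184
5 ((0.017263175340850978, -0.056863233033901395), 0.9937938186029593) 5.0844736
5 ((0.083157605959574, -0.1615504091623805), 0.9489617935816447) 5.147077
6 ((0.07731173624991072, 0.10102123599668289), 0.9728419877864697) 8.01697
6 ((0.36595534517974215, -0.1351769498090647), 1.0030741376181445) 5.571842
6 ((0.3788258249450891, -0.20972729180875405), 1.0340512551201715) 5.8230767
7 ((0.007215860716289768, -0.006829564394635668), 0.9743661506087692) 8.054343
7 ((0.3598042047623764, -0.13765636971866968), 1.0080991602192322) 5.6376314
7 ((0.3989285582098461, -0.19758067383811095), 1.0372734665870667) 5.913846
```

>>> jog_arm(series="-0.1 0 0 0 0 0 24; -0.25 0 0 0 0 0 24; -0.5 0 0 0 0 0 24; -0.8 0 0 0 0 0 24; -1 0 0 0 0 0 15; -1 0 -0.8 0 0 0 0; -1 0 -1.8 0 0 0 0; -1 0 -2.5 0 0 0 0")

```text
t: 12.0
eef_pos: [538.4, 49.1, 110.4]
tcp_rot: [-0.0, 1.0, -0.012, 0.002]
ft_force: [0.2, 0.3, -0.5]
finger_gap: -0.3
```

```bash
python3 - <<'E'
from h import *
snap('8',('wrist','scene'))
a=load("scene0.npy")["frame"].astype(int)
for n in "8":
  b=load(f"scene_{n}.npy")["frame"].astype(int)
  for r in [(slice(160,250),slice(330,385)),(slice(45,125),slice(300,395)),(slice(45,110),slice(340,390))]:
    A=cv2.cvtColor(a[r].astype(np.uint8),6).astype(np.float32);B=cv2.cvtColor(b[r].astype(np.uint8),6).astype(np.float32)
    print(n,cv2.phaseCorrelate(A,B,cv2.createHanningWindow(A.shape[::-1],cv2.CV_32F)), np.abs(A-B).mean())
E
```

```text
{'t': 12.05, 'eef_pos': [540.894, 49.282, 114.158], 'tcp_rot': [-0.001, 1.0, -0.012, 0.005], 'ft_force': [0.112, -0.034, 3.366], 'finger_gap': 0.133}
8 ((0.0052690314416103945, -0.03168295908033514), 0.9491382923832646) 7.0349493
8 ((0.28188072874222314, -0.05479785438814133), 1.0161006033420563) 4.877105
8 ((0.3106157019144362, 0.00882921519662716), 1.0157123812039692) 5.026769
```

View pics/wrist_8.png

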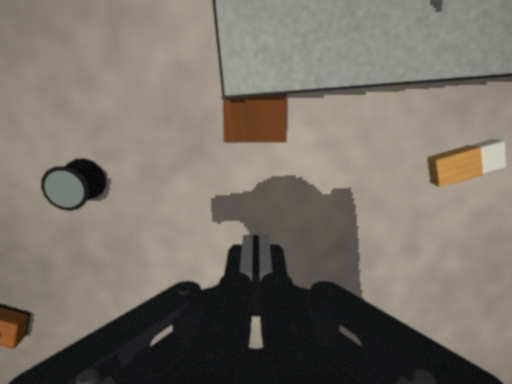

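>>> jog_arm(series="0.6 0 0 0 0 0 0; 1.3 0.02 0.2 0 0 0 0; 2 0.05 0.6 0 0 0 0; 2.5 0.05 1 0 0 0 0; 2.5 0.05 1.3 0 0 0 0; 2.5 0.05 1.45 0 0 0 0; 2.5 0.05 1.45 0 0 0 0; 2.5 0.05 1.45 0 0 0 0")

```text
t: 12.9
eef_pos: [636.4, 44.8, 50.4]
tcp_rot: [-0.0, 1.0, -0.012, -0.0]
ft_force: [0.9, -0.6, 1.1]
finger_gap: 0.4
```

```bash
python3 - <<'E'
from h import *
snap('9',('wrist',))
E
```

```text
{'t': 12.9, 'eef_pos': [636.396, 44.799, 50.426], 'tcp_rot': [-0.0, 1.0, -0.012, -0.0], 'ft_force': [0.879, -0.625, 1.116], 'finger_gap': 0.373}
```

View pics/wrist_9.png

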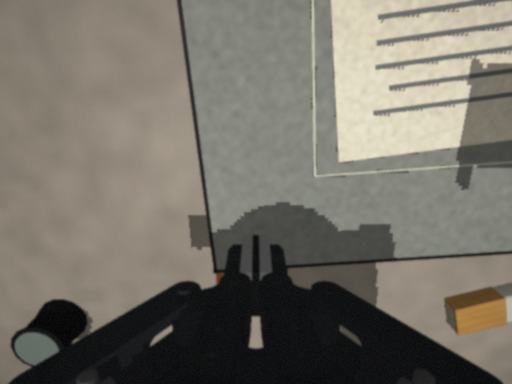

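>>> jog_arm(series="0.1 0 0.05 0 0 0 0; 0.1 0 0.1 0 0 0 0; 0.1 0 0.15 0 0 0 0; 0.1 0 0.2 0 0 0 0; 0.1 0 0.22 0 0 0 0; 0.1 0 0.25 0 0 0 0; 0.1 0 0.27 0 0 0 0; 0.1 0 0.28 0 0 0 0")

```text
t: 13.75
eef_pos: [641.1, 44.6, 39.6]
tcp_rot: [-0.0, 1.0, -0.012, -0.0]
ft_force: [-1.9, -0.5, 7.7]
finger_gap: 0.3
```

>>> jog_arm(series="0 0 0.02 0 0 0 0; 0 0 0.04 0 0 0 0; 0 0 0.06 0 0 0 0; 0 0 0.07 0 0 0 0; 0 0 0.07 0 0 0 0; 0 0 0.07 0 0 0 0; 0 0 0.07 0 0 0 0; 0 0 0.07 0 0 0 0")

```text
t: 14.55
eef_pos: [641.1, 44.6, 39.3]
tcp_rot: [-0.0, 1.0, -0.012, 0.0]
ft_force: [-7.8, -0.9, 21.9]
finger_gap: -0.2
```

```bash
python3 - <<'E'
from h import *
snap('10',('scene',)) if False else None
from cell import sense,optics
for i in range(1):
  s=sense();print(s["eef_pos"],s["ft_force"]);np.save("scene_10.npy",optics.capture("scene"),allow_pickle=True)
a=load("scene0.npy")["frame"].astype(int)
b=load(f"scene_10.npy")["frame"].astype(int)
for r in [(slice(45,125),slice(300,395)),(slice(45,110),slice(340,390))]:
    A=cv2.cvtColor(a[r].astype(np.uint8),6).astype(np.float32);B=cv2.cvtColor(b[r].astype(np.uint8),6).astype(np.float32)
    print(cv2.phaseCorrelate(A,B,cv2.createHanningWindow(A.shape[::-1],cv2.CV_32F)), np.abs(A-B).mean())
E
```

```text
[641.14807988  44.62401632  39.31566184] [-7.75924378 -0.93597594 21.94865962]
((0.015242226180134821, 0.011513643871964518), 0.9811844017356635) 5.115921
((-0.006355061576059029, -0.09425002258955573), 0.9489671145545112) 5.066154
```

>>> jog_arm(series="0 0 -0.04 0 0 0 0; 0 0 -0.08 0 0 0 0; 0 0 -0.12 0 0 0 0; 0 0 -0.2 0 0 0 0; 0 0 -0.4 0 0 0 0; 0 0 -0.9 0 0 0 0; 0 0 -1.5 0 0 0 0; 0 0 -2 0 0 0 0")

```text
t: 15.4
eef_pos: [641.5, 44.6, 117.6]
tcp_rot: [-0.0, 1.0, -0.012, 0.0]
ft_force: [-0.3, -0.5, 0.1]
finger_gap: 0.3
```

>>> jog_arm(series="-1 0 -0.5 0 0 0 0; -2 0 -1 0 0 0 0; -3 0 -1.5 0 0 0 0; -3 0 -1.7 0 0 0 0; -3 0 -1.7 0 0 0 0; -3 0 -1.7 0 0 0 0; -3 0 -1.7 0 0 0 0; -3 0 -1.7 0 0 0 0")

```text
t: 16.2
eef_pos: [521.6, 47.3, 183.3]
tcp_rot: [0.0, 1.0, -0.012, -0.0]
ft_force: [-1.0, 0.3, 1.0]
finger_gap: 0.1
```

```bash
python3 - <<'E'
from h import *
snap('11',('wrist','scene','top'))
for n,rs in [("scene",[(slice(160,250),slice(330,385)),(slice(45,125),slice(300,395)),(slice(45,110),slice(340,390)),(slice(215,245),slice(250,280))]),("top",[(slice(80,190),slice(270,350)),(slice(190,212),slice(170,200))])]:
  a=load(n+"0.npy")["frame"];b=load(n+"_11.npy")["frame"]
  for r in rs:
    A=cv2.cvtColor(a[r],6).astype(np.float32);B=cv2.cvtColor(b[r],6).astype(np.float32)
    print(n,cv2.phaseCorrelate(A,B,cv2.createHanningWindow(A.shape[::-1],cv2.CV_32F)))
c=load("wrist_11.npy");hsv=cv2.cvtColor(c["frame"],cv2.COLOR_BGR2HSV)
E
```

```text
{'t': 16.3, 'eef_pos': [521.352, 47.321, 183.397], 'tcp_rot': [0.0, 1.0, -0.012, -0.001], 'ft_force': [-0.468, 0.405, -0.418], 'finger_gap': -0.047}
scene ((0.030365222678234716, 0.0313044322838536), 0.9638591882917616)
scene ((0.2587018127946408, -0.02557716251408948), 0.9955441867932677)
scene ((0.3450555861847384, 0.003979772918142999), 1.0287166521284314)
scene ((-0.054764825577802156, 0.07276443753841733), 0.998241654502021)
top ((0.007576574612642162, -0.07445460913446311), 0.8595907123883565)
top ((0.001089151582400305, -0.12421713961435366), 0.4273978246582879)
```

View pics/wrist_11.png

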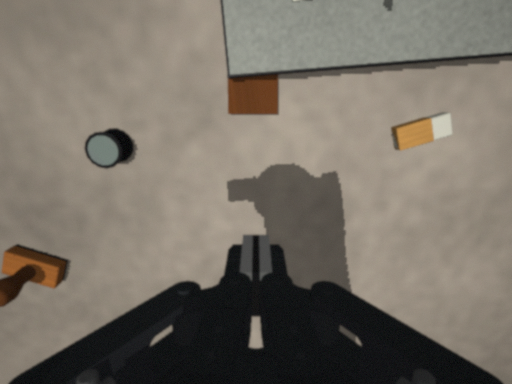

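View pics/scene_11.png

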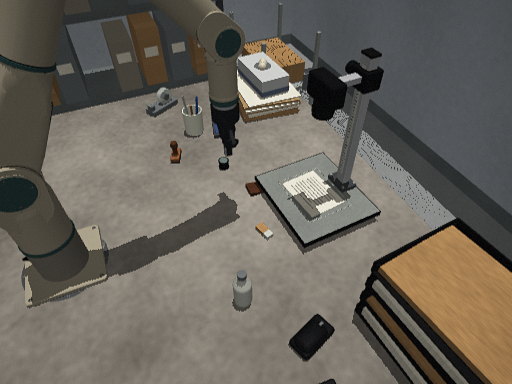

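```bash
python3 - <<'E'
from h import *
for n,b,k in [("8",[(224,142),(287,142)],(223,97)),("11",[(228.5,114),(278.5,114)],(229,75.5))]:
    c=load(f"wrist_{n}.npy");print(n,[ray(c,p,16).round(1) for p in b],ray(c,k,40).round(1))
from cell import job
print(job.job_done())
E
```

```text
8 [array([581.4,  71.9,  16. ]), array([580.3,  22.1,  16. ])] [615.6  68.3  40. ]
11 [array([580.8,  71.8,  16. ]), array([579.6,  21.6,  16. ])] [615.7  67.5  40. ]
the job is handed in; nothing more can be done
None
```

The wedge is pushed thin end first under the worn front left foot and is snug. I pressed the corner, let go, and handed the job in at about 16 s.

- **Wedge:** I pushed it with both fingertips on its thick end, straightening it on the way. It met the foot, and I stopped when the push reached about 11 N.
- **Press check:** I pressed the baseboard over the foot with the shut fingertips up to about 22 N. The tips sank only about 0.3 mm between 8 N and 22 N, so the corner stands firm.
- **After letting go:** The wedge's thick-end face stayed within about 1 mm of where it was left. The stand corner is where it started to within about 1 mm. The loupe and eraser showed no measurable shift, and the other things on the desk look unmoved in the last picture. The arm touches nothing.
- **Does not quite agree:** The top of the column sits about 0.3 pixel off its starting position. I read that as the wedge lifting the corner about 0.3 to 0.4 mm (roughly 0.1°). It came back to zero under the 22 N press and returned on release. I took this as level.

During the press there was also about 8 N of sideways push, but it did not move the stand measurably.

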